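Close two card cases and press their lids home

ROBOT

A 6-joint arm with a two-finger parallel gripper is mounted at the origin on the work surface. World frame = base frame: x ahead of the robot, y to its left, z up, the work surface at z = 0. Lengths are in m, angles in rad, forces in N, time in s.
With the tool pointing down it reaches from about 0.35 to 0.775 m from the base axis. Payload 7.3 kg.
Tool frame: the origin (TCP) lies on the front face of the gripper's body, between the roots of the fingers; the fingertips stand ahead of it and the grasp point (between the pads) lies 47 mm ahead of it (finger_overhang is the z of the fingertips in the tool frame, in m); z points along the fingers, y is the line along which they close (so a half turn about z gives the same grasp; the last joint's range is limited). The gripper opens to 92 mm and grips with 3 to 60 N. Pads are 19 mm wide; open, the fingers measure 130 mm over their backs; the gripper's body (75 mm by 190 mm) begins 47 mm behind the grasp point.
Start: joints at [-1.362, 0.342, 1.524, -0, 1.275, -0.146], TCP at [0.182, -0.492, 0.292] pointing down, gripper open.
Joint ranges: [-2.53, 2.53], [-0.77, 2.02], [0.04, 2.7], [-1, 4.14], [0.28, 2.66], [-3.11, 3.11]. Speed limits (rad/s): [2.57, 2.57, 3.14, 3.14, 3.14, 3.14].

INTERFACE

Orientations are given as [roll, pitch, yaw] about the fixed x, y, z axes, in that order (R = Rz(yaw) Ry(pitch) Rx(roll)).
In Python, from cell import * gives the robot as it stands. The module is installed in compiled form; this text tells all that it offers.
- The arm moves only by the tool arm_command, never from a script. Its argument "series" is a list of rows, each an object of numbers: "x", "y", "z": the shift along the tool's x, y, z in mm; "rx", "ry", "rz": the turn, a rotation vector about the tool's x, y, z in degrees. A call has 1 to 20 rows; each row is the pose to reach, as a shift and turn from the pose commanded when the call began, along the tool's axes at that moment; what a row does not reach only later rows make up. A row lasts 1/10 s, in which the tool goes at most 50 mm and 8.59 degrees, less where a joint would pass 70% of its speed; a pose out of reach is approached as far as the arm can. A call with a gripper value outside its range is refused whole. "hand" is the finger opening in mm, from 0 to 91.8, set as the call begins (left out, the last holds). The fingers move at their own pace and stop on an object; "squeeze" is the grip in N (left out, the last holds). Time passes only in rows, so rows that repeat a pose let the fingers close. It gives the time, the measured TCP pose, the force, the opening and the grip force at its end, in the units of the state.
- observe(): the state, without advancing time (a new reading comes with each control period).
- read_camera(name): name is "scene" or "top" or "wrist"; returns a dict with "pixels" (384x512x3 uint8, blue, green, red), "K" (3x3 intrinsics, pixels), "rvec" (rotation vector, rad) and "tvec" (3), from world to camera coordinates, as OpenCV has them. Camera axes: x right, y down, z forward; pixel columns grow to the right and rows downward; lengths in m; the calibration is good to about 2 mm. The wrist camera is an equidistant fisheye: a pixel r from the principal point sees the ray r / f radians off the axis. A picture is of the moment at which its call begins. There is no depth.
- hand_in(): hands the job in; it is judged then, once.
Trained networks look in a picture, given as the dict that the camera call returned (one of the last four; its "shot" number tells which), for a name from the list of things; names that differ only in an ending like _2 or _b are one class to them, and where a whole thing is asked for, a point or a joint stands for the part that bears it (a point fixed in the world has none). Each returns a list of dicts, best first, with "confidence" (0 to 1); they miss things now and then, are a little off and sometimes report something else, mostly with a low value. They report only what shows in the picture. A call takes as long as a camera call. They do not tell look-alikes from the thing itself.
- boxes_of(picture, query): "point" ([x, y, z] in m, in world coordinates, good to about 4 mm: the middle of the surface that is visible of it).
- trace(picture, query): "pixels" (384x512 bool, what is visible of it).
- mark_of(picture, query): "point" ([x, y, z] in m, in world coordinates, good to about 4 mm: a listed point, or the origin of a listed thing).
The state is a dict: "time": time; "qpos": joint angles; "qvel": joint speeds; "joint_efforts": joint torques, N m; "tool_pos": TCP position; "tool_rot": TCP orientation; "contact_force": force on the tool from outside, world axes, zero at the start; "torque": the same for the moment, N m; "opening": finger opening in m; "grip_force": force on a finger pad.
Only numpy, scipy, OpenCV 4.12 (cv2) and the standard library are available. Lean on these libraries where they do the work, as an engineer would, in place of code of your own. Each camera call takes 0.05 s, during which the arm holds its last target. There are 200 camera calls.

TASK

Close the two card-index cases: the square lid has been laid on the long case by mistake, so put each lid on the case it fits, and press it down firmly at both ends until the catches give and it lies flat on the rim, fully home all round. Leave everything else on the desk as it stands.

Things in the scene. Friction and masses are not known exactly. Their poses are not given: they have to be found in the camera images.
- long_case: Long open grey card-index case, outside 156 x 84 mm (x, y), 45 mm high (rim at z = 45 mm), walls 5 mm, fixed. Origin: centre of its underside; z up, x through its two steel catch studs, which stand 8 mm above the rim at x = +-63 mm, y = 0. A lid rests on the studs, 8 mm proud, until pressed home onto the rim (lid origin 31 mm above case origin).
- square_case: Shorter, squarer open grey card-index case, outside 110 x 100 mm (x, y), 45 mm high (rim at z = 45 mm), walls 5 mm, fixed. Origin: centre of its underside; z up, x through its two steel catch studs, which stand 8 mm above the rim at x = +-40 mm, y = 0. A lid rests on the studs, 8 mm proud, until pressed home onto the rim (lid origin 31 mm above case origin).
- long_lid: Loose grey lid of the long case, 110 to 230 g: plate 156 x 84 mm (x, y), 6 mm thick, over two rails along x, 14 mm high, 140 mm long, outer faces 68 mm apart, that drop inside the case's walls with 3 mm play, either way round. Origin: centre of the rails' underside; z up, plate top at z = 20 mm. It starts on the table.
- square_lid: Loose grey lid of the squarer case, 110 to 230 g: plate 110 x 100 mm (x, y), 6 mm thick, over two rails along x, 14 mm high, 94 mm long, outer faces 84 mm apart, that drop inside the case's walls with 3 mm play, either way round. Origin: centre of the rails' underside; z up, plate top at z = 20 mm. It starts lying crosswise on the long case's rim.
- long_lid_handle (a point): Top centre of the grip block in the middle of the long lid's plate: 40 (x) x 16 (y) x 30 mm high, top 50 mm above the lid's origin.
- long_stud_a (a point): Top centre of the long case's stud at its + x end (diameter 14 mm). Stiff: it goes down, and stays down, only when more than 12 N is pressed on it (15 to 20 N is a good press).
- long_stud_b (a point): Top centre of the long case's stud at its - x end (diameter 14 mm). Stiff: it goes down, and stays down, only when more than 12 N is pressed on it (15 to 20 N is a good press).
- square_lid_handle (a point): Top centre of the grip block in the middle of the square lid's plate: 40 (x) x 16 (y) x 30 mm high, top 50 mm above the lid's origin.
- square_stud_a (a point): Top centre of the square case's stud at its + x end (diameter 14 mm). Stiff: it goes down, and stays down, only when more than 12 N is pressed on it (15 to 20 N is a good press).
- square_stud_b (a point): Top centre of the square case's stud at its - x end (diameter 14 mm). Stiff: it goes down, and stays down, only when more than 12 N is pressed on it (15 to 20 N is a good press).
- padlock_1: Bystander: a brass padlock lying flat, about 70 x 44 x 20 mm; origin at the underside.
- padlock_2: Bystander: a second brass padlock lying flat, about 70 x 44 x 20 mm; origin at the underside.
- desk_stamp: Bystander: a wooden-handled rubber hand stamp standing upright, diameter 42, 75 mm high; origin at the underside, z up.
- tape_roll: Bystander: a roll of clear tape lying flat, diameter 64, 24 mm high; origin at the underside.
- stapler: Bystander: a black stapler, 125 x 34 mm, 55 mm high; origin at the underside.
- sanitiser: Bystander: a blue bottle with white cap, standing, diameter 56, 150 mm high; origin at the underside, z up.
- pen_cup: Bystander: a dark metal cup with pens, standing, diameter 72, cup 95 mm and pens 136 mm high; origin at the underside, z up.
Mind the look-alikes: they are no part of the job. What is shaped like the square_lid but green is not meant.

How it is judged:
By the outcome, as a careful person would: the job done as asked, in the order asked, and still so for the second after the job is handed in, with the robot touching nothing.
It also fails if it takes over 72 s, if anything falls off the work surface, if the arm or the gripper's body presses on something with over 40 N, if the wrist force passes 120 N, or if a joint passes its speed limit or range.

## Working session

There is one attempt and no reset: what is moved stays moved. The work goes in short steps, Python scripts to look and compute and a tool call to move; the robot and the scene stay as the last step left them, time stands still between calls to the robot, and variables do not carry over. Pictures are saved under pics/ and viewed, at most 10 in all, crops included, and the job is handed in when it is done.

Besides the shell and the picture viewer there is one more tool, called after "Call:" by a JSON object that holds its "name" and its "arguments", one argument or row to a line. arm_command: Moves the arm, as the interface text tells. Its arguments: {"type":"object","properties":{"series":{"type":"array"},"hand":{"type":"number"},"squeeze":{"type":"number"}},"required":["series"]}

```bash
mkdir -p pics; python3 - <<'E'
from cell import *
import cv2,numpy as np
s=observe();print(s)
for n in("top","scene"):
    p=read_camera(n);cv2.imwrite(f"pics/{n}1.png",p["pixels"]);print(n,p["K"].tolist(),p["rvec"],p["tvec"])
    for q in("long_case","square_case","long_lid","square_lid","long_lid_handle","square_lid_handle","long_stud_a","square_stud_a"):
        print(q,[(np.round(d["point"],3).tolist(),round(d["confidence"],2)) for d in mark_of(p,q)][:4])
E
```

```text
{'time': 0.0, 'qpos': array([-1.36199454e+00,  3.42747362e-01,  1.52498165e+00, -5.47763087e-05,
        1.27538597e+00, -1.45998128e-01]), 'qvel': array([-0.00089516,  0.00079555,  0.00142149, -0.00096131,  0.00149204,
        0.00180791]), 'joint_efforts': array([ 1.38332409e-03, -4.31236446e+01, -2.44214112e+01,  7.18524749e-02,
        5.59692469e-02, -1.51735298e-04]), 'tool_pos': array([ 0.18233489, -0.49201053,  0.29154444]), 'tool_rot': array([-3.14007891e+00, -1.69645090e-04,  3.54815772e-01]), 'contact_force': array([-0.15499106, -0.40657695, -0.01472861]), 'torque': array([-0.02550453, -0.02003348, -0.00184525]), 'grip_force': 0.0, 'opening': 0.09180707338339099}
top [[374.93105553890115, 0.0, 261.14995984575955], [0.0, 374.93105553890115, 194.18686399735796], [0.0, 0.0, 1.0]] [ 2.18557227 -2.17072456  0.12909252] [-0.02241055  0.53319969  0.89649732]
long_case [([0.487, 0.28, 0.003], 0.17)]
square_case [([0.486, 0.278, 0.0], 0.71), ([0.391, -0.089, -0.002], 0.55)]
long_lid [([0.754, -0.018, -0.0], 0.29)]
square_lid [([0.295, 0.267, -0.003], 0.95), ([0.546, 0.046, 0.046], 
[... 230 characters left out ...]
487, 0.28, -0.0], 0.21)]
scene [[357.7806848894912, 0.0, 256.841887787851], [0.0, 357.7806848894912, 188.20489114248628], [0.0, 0.0, 1.0]] [ 1.89598142  1.81910879 -0.58500325] [-0.04164208 -0.38588135  1.27137297]
long_case [([0.544, 0.037, 0.005], 0.92)]
square_case [([0.488, 0.281, -0.001], 0.84)]
long_lid [([0.452, -0.322, -0.001], 0.92)]
square_lid [([0.292, 0.269, 0.003], 0.8), ([0.547, 0.047, 0.043], 0.59)]
long_lid_handle [([0.448, -0.325, 0.055], 0.95), ([0.544, 0.038, 0.006], 0.55)]
square_lid_handle [([0.289, 0.273, 0.05], 0.69), ([0.527, 0.256, 0.052], 0.68), ([0.545, 0.049, 0.099], 0.56)]
long_stud_a []
square_stud_a [([0.528, 0.257, 0.053], 0.59), ([0.451, 0.296, 0.049], 0.52)]
```

View pics/top1.png

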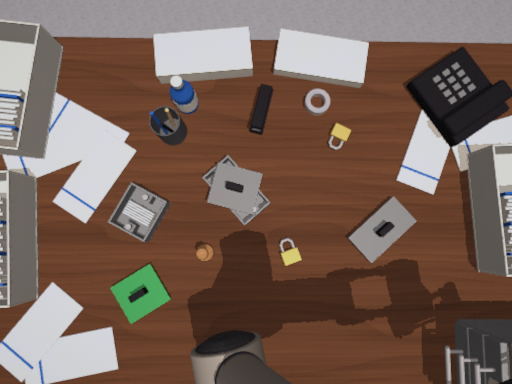

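View pics/scene1.png

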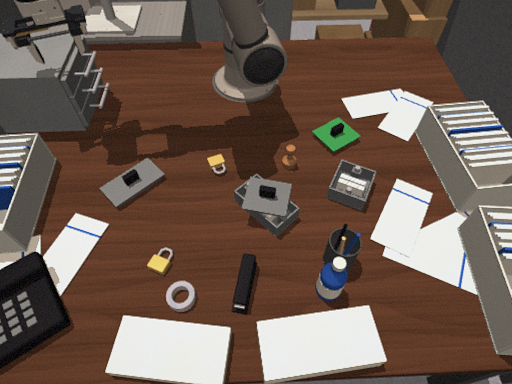

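Top view: square lid on the long case at (235,188), long lid at (383,229), open square case with two studs at (139,212), and the green look-alike at (140,293). The scene view agrees. Next I fit the silhouettes for poses.

```bash
cat > h.py <<'E'
from cell import *
import cv2,numpy as np
from scipy.optimize import minimize
def box(lx,ly,z0,z1,cx=0,cy=0):
    return np.array([[cx+a*lx/2,cy+b*ly/2,z] for a in(-1,1) for b in(-1,1) for z in(z0,z1)])
M=dict(long_lid=[box(.156,.084,.014,.02),box(.04,.016,.02,.05),box(.14,.068,0,.014)],
 square_lid=[box(.11,.1,.014,.02),box(.04,.016,.02,.05),box(.094,.084,0,.014)],
 long_case=[box(.156,.084,0,.045)],square_case=[box(.11,.1,0,.045)])
M["long_closed"]=[M["long_case"][0],M["long_lid"][0]+[0,0,.031],M["long_lid"][1]+[0,0,.031]]
def world(b,p,z):
    x,y,a=p;c,s=np.cos(a),np.sin(a);return b@np.array([[c,s,0],[-s,c,0],[0,0,1]])+[x,y,z]
def proj(pic,P):
    if pic.get("fish"):
        R,_=cv2.Rodrigues(np.array(pic["rvec"]));C=P@R.T+np.ravel(pic["tvec"])
        n=np.hypot(C[:,0],C[:,1])+1e-12;t=np.arctan2(n,C[:,2]);K=pic["K"]
        return np.c_[K[0][0]*t*C[:,0]/n+K[0][2],K[1][1]*t*C[:,1]/n+K[1][2]]
    return cv2.projectPoints(P,np.array(pic["rvec"]),np.array(pic["tvec"]),np.array(pic["K"]),None)[0][:,0]
def sil(pic,name,p,z,S=4):
    m=np.zeros((384*S,512*S),np.uint8)
    for b in M[name]:
        h=cv2.convexHull(((proj(pic,world(b,p,z))+.5)*S-.5).round().astype(np.int32));cv2.fillConvexPoly(m,h,1)
    return cv2.resize(m.astype(np.float32),(512,384),interpolation=cv2.INTER_AREA)
def fit(views,name,p0,z,yaws=np.radians(range(-90,90,15))):
    """views: list of (pic,mask,ignore mask or None)"""
    def cost(p):
        c=0
        for pic,m,ig in views:
            d=abs(sil(pic,name,p,z)-m)
            if ig is not None:d=d*(~ig)
            c+=d.sum()/m.sum()
        return c/len(views)
    a=sorted((cost([*p0,y]),y) for y in yaws);best=None
    for _,y in a[:3]:
        s=np.array([[0,0,0],[.006,0,0],[0,.006,0],[0,0,.15]])+[*p0,y]
        r=minimize(cost,s[0],method="Nelder-Mead",options=dict(initial_simplex=s,xatol=2e-4,fatol=1e-5))
        if best is None or r.fun<best.fun:best=r
    return best.x,best.fun
def tr(pic,q,near=None,z=0):
    """mask of q nearest to world point near"""
    L=trace(pic,q)
    if not L:return None
    if near is None:return L[0]["pixels"]
    u=proj(pic,np.array([[*near,z]]))[0]
    f=lambda d:np.hypot(*(np.argwhere(d["pixels"]).mean(0)[::-1]-u))
    d=min(L,key=f);return d["pixels"] if f(d)<40 else None
def shot(n):
    p=dict(read_camera(n));
    if n=="wrist":p["fish"]=True
    return p
E
python3 - <<'E'
from h import *
P={n:shot(n) for n in("top","scene")}
for name,p0,z in(("long_lid",(.449,-.323),0),("square_lid",(.546,.046),.046),("square_case",(.487,.28),0)):
    V=[]
    for n,p in P.items():
        m=tr(p,name,p0,z+.02)
        if m is None:print("no",name,n);continue
        ig=None
        if name=="square_case":ig=None
        V.append((p,m,ig));x,c=fit(V[-1:],name,p0,z);print(name,n,m.sum(),x[:2].round(4),np.degrees(x[2]).round(1),round(c,3))
    x,c=fit(V,name,p0,z);print("  both",x[:2].round(4),np.degrees(x[2]).round(1),round(c,3))
E
```

```text
long_lid top 2133 [ 0.4495 -0.3201] -48.4 0.038
long_lid scene 1574 [ 0.4533 -0.3209] -47.4 0.037
  both [ 0.4506 -0.3209] -48.3 0.051
square_lid top 1988 [0.5446 0.0434] 75.9 0.026
square_lid scene 1470 [0.5482 0.0434] 75.2 0.041
  both [0.5461 0.0436] -104.4 0.054
square_case top 2167 [0.4875 0.2781] -28.8 0.029
square_case scene 1645 [0.491  0.2751] -27.7 0.029
  both [0.4881 0.2771] -27.7 0.048
```

```bash
cat >> h.py <<'E'
from scipy.spatial.transform import Rotation as Ro
def go(x,y,z,yawdeg,s=None):
    s=s or observe();R=Ro.from_euler("xyz",s["tool_rot"])
    T=Ro.from_euler("xyz",[180,0,yawdeg],degrees=True)
    d=R.inv().apply(np.array([x,y,z])-s["tool_pos"])*1000;r=np.degrees((R.inv()*T).as_rotvec())
    print("shift",d.round(1),"turn",r.round(2),"F",s["contact_force"].round(1),"open",round(s["opening"],4),"t",s["time"])
E
python3 - <<'E'
from h import *
try:
    import cell;print([(k,getattr(cell,k)) for k in dir(cell) if "over" in k])
except Exception as e:print(e)
go(.546,.0436,.2,75.5)
E
```

```text
[('finger_overhang', 0.0655)]
shift [ 527.1 -376.2   92.2] turn [  0.     0.   -55.17] F [ 0.2  1.7 -0.2] open 0.0918 t 1.3
```

Call:
{"name": "arm_command", "arguments": {
  "series": [
    {"x":527,"y":-376,"z":92,"rz":-55.2},
    {"x":527,"y":-376,"z":92,"rz":-55.2},
    {"x":527,"y":-376,"z":92,"rz":-55.2},
    {"x":527,"y":-376,"z":92,"rz":-55.2},
    {"x":527,"y":-376,"z":92,"rz":-55.2},
    {"x":527,"y":-376,"z":92,"rz":-55.2},
    {"x":527,"y":-376,"z":92,"rz":-55.2},
    {"x":527,"y":-376,"z":92,"rz":-55.2},
    {"x":527,"y":-376,"z":92,"rz":-55.2},
    {"x":527,"y":-376,"z":92,"rz":-55.2},
    {"x":527,"y":-376,"z":92,"rz":-55.2},
    {"x":527,"y":-376,"z":92,"rz":-55.2},
    {"x":527,"y":-376,"z":92,"rz":-55.2},
    {"x":527,"y":-376,"z":92,"rz":-55.2},
    {"x":527,"y":-376,"z":92,"rz":-55.2},
    {"x":527,"y":-376,"z":92,"rz":-55.2}
  ],
  "hand": 60
}}

```text
invalid input
```

```bash
python3 - <<'E'
from h import *
s=observe();print(s["tool_pos"],np.degrees(s["tool_rot"]))
p=shot("wrist");cv2.imwrite("pics/w1.png",p["pixels"]);print(p["K"],np.ravel(p["tvec"]))
for q in("square_lid_handle","square_lid","long_case","square_case"):
    print(q,[(np.round(d["point"],4).tolist(),round(d["confidence"],2)) for d in mark_of(p,q)][:3])
m=tr(p,"square_lid",(.546,.045),.066)
if m is not None:
    x,c=fit([(p,m,None)],"square_lid",(.546,.0445),.046);print(x[:2],np.degrees(x[2]),c,m.sum())
go(.546,.0436,.127,75.5,s)
E
```

```text
[ 0.18241361 -0.49230474  0.29223963] [1.79995120e+02 1.12804821e-03 2.03277328e+01]
[[297.31863964   0.         255.98497625]
 [  0.         297.31863964 195.37301312]
 [  0.           0.           1.        ]] [-0.52467697 -0.03195215  0.38971079]
square_lid_handle []
square_lid []
long_case []
square_case []
shift [ 527.1 -376.2  165.2] turn [  0.     0.   -55.17] F [ 0.2  1.7 -0.2] open 0.0918 t 1.3
```

View pics/w1.png

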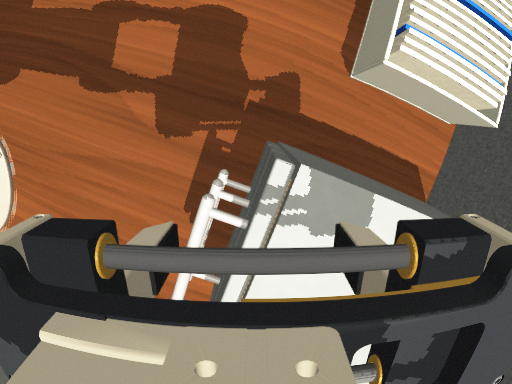

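The call was refused, so the arm hasn't moved. The wrist picture still shows the start area, with only furniture and the fingers at rows 220-300. I'll retry with all six keys in each row.

Call:
{"name": "arm_command", "arguments": {
  "series": [
    {"x":527,"y":-376,"z":92,"rx":0,"ry":0,"rz":-55.2},
    {"x":527,"y":-376,"z":92,"rx":0,"ry":0,"rz":-55.2}
  ],
  "hand": 60
}}

```text
time: 1.8
tool_pos: [0.2381, -0.41, 0.2778]
tool_rot: [3.141, -0.0, 0.658]
contact_force: [0.1, 0.1, -0.1]
opening: 0.0802
grip_force: 0.0
```

```bash
python3 - <<'E'
from h import *
go(.546,.0436,.2,75.5)
E
```

```text
shift [ 521.  -170.7   77.7] turn [ 3.00e-02  1.00e-02 -3.78e+01] F [ 0.1  0.1 -0.1] open 0.0802 t 1.8
```

Call:
{"name": "arm_command", "arguments": {
  "series": [
    {"x":521,"y":-170,"z":78,"rx":0,"ry":0,"rz":-37.8},
    {"x":521,"y":-170,"z":78,"rx":0,"ry":0,"rz":-37.8},
    {"x":521,"y":-170,"z":78,"rx":0,"ry":0,"rz":-37.8},
    {"x":521,"y":-170,"z":78,"rx":0,"ry":0,"rz":-37.8},
    {"x":521,"y":-170,"z":78,"rx":0,"ry":0,"rz":-37.8},
    {"x":521,"y":-170,"z":78,"rx":0,"ry":0,"rz":-37.8},
    {"x":521,"y":-170,"z":78,"rx":0,"ry":0,"rz":-37.8},
    {"x":521,"y":-170,"z":78,"rx":0,"ry":0,"rz":-37.8},
    {"x":521,"y":-170,"z":78,"rx":0,"ry":0,"rz":-37.8},
    {"x":521,"y":-170,"z":78,"rx":0,"ry":0,"rz":-37.8},
    {"x":521,"y":-170,"z":78,"rx":0,"ry":0,"rz":-37.8},
    {"x":521,"y":-170,"z":78,"rx":0,"ry":0,"rz":-37.8},
    {"x":521,"y":-170,"z":78,"rx":0,"ry":0,"rz":-37.8},
    {"x":521,"y":-170,"z":78,"rx":0,"ry":0,"rz":-37.8}
  ],
  "hand": 60
}}

```text
time: 3.2
tool_pos: [0.5473, 0.0411, 0.2001]
tool_rot: [-3.141, 0.001, 1.314]
contact_force: [-0.7, -0.4, 0.3]
opening: 0.0599
grip_force: 0.0
```

```bash
python3 - <<'E'
from h import *
s=observe();print(s["tool_pos"],np.degrees(s["tool_rot"]))
p=shot("wrist");cv2.imwrite("pics/w2.png",p["pixels"])
for q in("square_lid_handle","square_lid","long_case","square_case"):
    print(q,[(np.round(d["point"],4).tolist(),round(d["confidence"],2)) for d in mark_of(p,q)][:3])
m=tr(p,"square_lid",(.546,.045),.066)
if m is not None:
    x,c=fit([(p,m,None)],"square_lid",(.546,.0445),.046);print(x[:2],np.degrees(x[2]),c,m.sum())
go(.546,.0436,.127,75.5,s)
E
```

```text
[0.54725442 0.0410521  0.2001023 ] [-1.79973696e+02  3.35748395e-02  7.53015249e+01]
square_lid_handle [([0.3891, 0.1192, -0.0056], 0.33)]
square_lid [([0.2886, 0.2707, -0.0036], 0.95), ([0.5469, 0.0441, 0.0477], 0.56)]
long_case []
square_case [([0.5478, 0.0434, 0.0436], 0.45)]
[0.54485242 0.0456583 ] 75.65577044208814 0.15542639138240574 13925
shift [ 2.2 -1.8 73.1] turn [-0.03  0.03 -0.2 ] F [-0.7 -0.4  0.3] open 0.0599 t 3.2
```

View pics/w2.png

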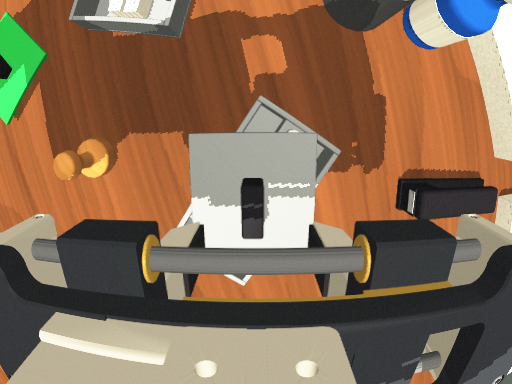

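The lid's handle is at (252,208), upright and midway between the fingers. The opened fingers will straddle it, so I descend and grip.

Call:
{"name": "arm_command", "arguments": {
  "series": [
    {"x":2,"y":-2,"z":40,"rx":0,"ry":0,"rz":0},
    {"x":2,"y":-2,"z":63,"rx":0,"ry":0,"rz":0},
    {"x":2,"y":-2,"z":63,"rx":0,"ry":0,"rz":0},
    {"x":2,"y":-2,"z":63,"rx":0,"ry":0,"rz":0}
  ]
}}

```text
time: 3.9
tool_pos: [0.5465, 0.0438, 0.1377]
tool_rot: [3.141, 0.0, 1.314]
contact_force: [0.5, 0.3, 0.3]
opening: 0.0601
grip_force: 0.0
```

Call:
{"name": "arm_command", "arguments": {
  "series": [
    {"x":0,"y":0,"z":0,"rx":0,"ry":0,"rz":0},
    {"x":0,"y":0,"z":0,"rx":0,"ry":0,"rz":0},
    {"x":0,"y":0,"z":0,"rx":0,"ry":0,"rz":0},
    {"x":0,"y":0,"z":0,"rx":0,"ry":0,"rz":0},
    {"x":0,"y":0,"z":0,"rx":0,"ry":0,"rz":0},
    {"x":0,"y":0,"z":0,"rx":0,"ry":0,"rz":0}
  ],
  "hand": 0,
  "squeeze": 30
}}

```text
time: 4.5
tool_pos: [0.5463, 0.0442, 0.1372]
tool_rot: [3.142, 0.0, 1.315]
contact_force: [0.6, 0.4, 0.0]
opening: 0.0168
grip_force: 0.3
```

Call:
{"name": "arm_command", "arguments": {
  "series": [
    {"x":0,"y":0,"z":0,"rx":0,"ry":0,"rz":0},
    {"x":0,"y":0,"z":0,"rx":0,"ry":0,"rz":0},
    {"x":0,"y":0,"z":-5,"rx":0,"ry":0,"rz":0},
    {"x":0,"y":0,"z":-30,"rx":0,"ry":0,"rz":0},
    {"x":0,"y":0,"z":-70,"rx":0,"ry":0,"rz":0},
    {"x":0,"y":0,"z":-110,"rx":0,"ry":0,"rz":0},
    {"x":0,"y":0,"z":-110,"rx":0,"ry":0,"rz":0}
  ]
}}

```text
time: 5.2
tool_pos: [0.5486, 0.0441, 0.253]
tool_rot: [3.131, -0.002, 1.315]
contact_force: [0.5, -0.1, -1.5]
opening: 0.0153
grip_force: 30.0
```

```bash
python3 - <<'E'
from h import *
go(.488,.277,.247,152.3)
E
```

```text
shift [ 209.9 -117.7    5.2] turn [  0.6    0.31 -76.98] F [ 0.5 -0.1 -1.5] open 0.0153 t 5.2
```

Call:
{"name": "arm_command", "arguments": {
  "series": [
    {"x":105,"y":-59,"z":0,"rx":0,"ry":0,"rz":-40},
    {"x":210,"y":-118,"z":0,"rx":0,"ry":0,"rz":-77},
    {"x":210,"y":-118,"z":0,"rx":0,"ry":0,"rz":-77},
    {"x":210,"y":-118,"z":0,"rx":0,"ry":0,"rz":-77},
    {"x":210,"y":-118,"z":0,"rx":0,"ry":0,"rz":-77},
    {"x":210,"y":-118,"z":0,"rx":0,"ry":0,"rz":-77},
    {"x":210,"y":-118,"z":0,"rx":0,"ry":0,"rz":-77},
    {"x":210,"y":-118,"z":0,"rx":0,"ry":0,"rz":-77},
    {"x":210,"y":-118,"z":0,"rx":0,"ry":0,"rz":-77},
    {"x":210,"y":-118,"z":0,"rx":0,"ry":0,"rz":-77},
    {"x":210,"y":-118,"z":0,"rx":0,"ry":0,"rz":-77},
    {"x":210,"y":-118,"z":0,"rx":0,"ry":0,"rz":-77},
    {"x":210,"y":-118,"z":0,"rx":0,"ry":0,"rz":-77}
  ]
}}

```text
time: 6.5
tool_pos: [0.4854, 0.2772, 0.247]
tool_rot: [-3.141, -0.0, 2.657]
contact_force: [-0.1, 1.0, -1.5]
opening: 0.0155
grip_force: 30.0
```

```bash
python3 - <<'E'
from h import *
s=observe();print(s["tool_pos"],np.degrees(s["tool_rot"]),s["contact_force"])
W=shot("wrist");cv2.imwrite("pics/w3.png",W["pixels"]);T=shot("top");S=shot("scene");cv2.imwrite("pics/s3.png",S["pixels"])
for p in(W,T,S):
  for q in("square_lid_handle","square_lid","square_case","long_case","square_stud_a","long_stud_a"):
    print(q,[(np.round(d["point"],4).tolist(),round(d["confidence"],2)) for d in mark_of(p,q)][:3])
for n,p in(("t",T),("s",S)):
    m=tr(p,"long_case",(.545,.04),.045)
    if m is not None:x,c=fit([(p,m,None)],"long_case",(.545,.04),0);print(n,x[:2],np.degrees(x[2]),c,m.sum())
E
```

```text
[0.48536981 0.27715254 0.24699791] [-1.79988243e+02 -3.27742097e-03  1.52213138e+02] [-0.12513087  1.00408239 -1.46885317]
square_lid_handle [([0.2916, 0.274, 0.0538], 0.92), ([0.4867, 0.2752, 0.2074], 0.58)]
square_lid [([0.4865, 0.2758, 0.1556], 0.83), ([0.2921, 0.2738, 0.0008], 0.64)]
square_case []
long_case [([0.5439, 0.0424, 0.004], 0.62)]
square_stud_a []
long_stud_a [([0.495, 0.0005, 0.0468], 0.5)]
square_lid_handle [([0.2925, 0.2715, 0.0481], 0.59)]
square_lid [([0.2962, 0.2704, 0.0029], 0.98), ([0.4838, 0.2784, 0.1552], 0.62)]
square_case [([0.4885, 0.279, 0.0014], 0.82), ([0.4877, 0.275, 0.1565], 0.55)]
long_case [([0.5418, 0.0452, 0.0009], 0.89)]
square_stud_a [([0.3907, 0.1166, -0.0022], 0.65)]
long_stud_a [([0.3907, 0.1159, -0.0], 0.57), ([0.4954, -0.0017, 0.0499], 0.43), ([0.5895, 0.0874, 0.053], 0.37)]
square_lid_handle [([0.4827, 0.2799, 0.2079], 0.77), ([0.289, 0.2667, 0.0512], 0.7), ([0.5424, 0.0399, 0.0049], 0.36)]
square_lid [([0.2895, 0.2685, 0.0032], 0.86), ([0.4856, 0.2775, 0.154], 0.57)]
square_case [([0.4918, 0.2833, -0.0029], 0.7)]
long_case [([0.5465, 0.0411, 0.0037], 0.56)]
square_stud_a [([0.5254, 0.2586, 0.0531], 0.58), ([0.5882, 0.0833, 0.0483], 0.55), ([0.4541, 0.2977, 0.0484], 0.51)]
long_stud_a [([0.5871, 0.085, 0.0484], 0.57), ([0.4943, 0.0029, 0.0558], 0.55)]
t [0.54171706 0.04199368] 42.107357733623004 0.030435759209344115 2226
s [0.54539804 0.04073416] 41.51023740064974 0.03182948891904116 2211
```

View pics/w3.png

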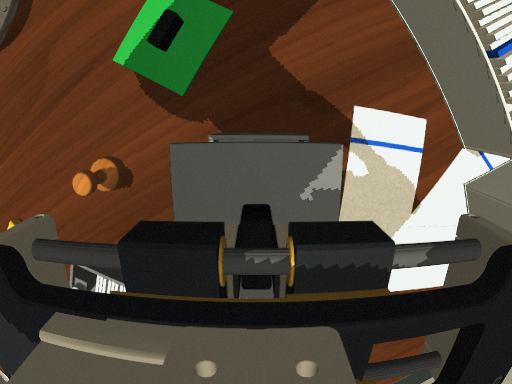

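Wrist view: the held lid spans cols 170-343 with its far edge at row 143. It is centred and square to the tool. The case edge shows just beyond it at row 135, cols 208-308. Next I measure lid and case in the same pictures, so the camera bias cancels.

```bash
cat >> h.py <<'E'
def grip_ignore(pic,s):
    R=Ro.from_euler("xyz",s["tool_rot"]).as_matrix();m=np.zeros((384,512),np.uint8)
    for b in(box(.1,.21,-.35,.002),box(.04,.08,0,.066)):
        cv2.fillConvexPoly(m,cv2.convexHull(proj(pic,b@R.T+s["tool_pos"]).round().astype(np.int32)),1)
    return m.astype(bool)
E
python3 - <<'E'
from h import *
s=observe();yaw=s["tool_rot"][2];tp=s["tool_pos"];ax=np.array([np.cos(yaw),np.sin(yaw)]);ay=np.array([-ax[1],ax[0]])
rel=lambda x:((x[:2]-tp[:2])@ax*1000, (x[:2]-tp[:2])@ay*1000, (np.degrees(x[2]-yaw)+90)%180-90)
zl=tp[2]-.0912
for n in("top","scene"):
    p=shot(n);ig=grip_ignore(p,s);m=tr(p,"square_lid",tp[:2],.17)
    if m is None:print("none",n);continue
    x,c=fit([(p,m,ig)],"square_lid",tp[:2],zl,[yaw]);print(n,"lid rel",np.round(rel(x),1),round(c,3))
for n,x in(("top",(.4875,.2781,np.radians(-28.8))),("scene",(.491,.2751,np.radians(-27.7)))):print(n,"case rel",np.round(rel(np.array(x)),1))
p=shot("wrist");g=cv2.cvtColor(p["pixels"],cv2.COLOR_BGR2GRAY)
print(np.median(g[126:152,215:300],1))
print(g[180,160:182],g[180,335:352]);print(g[138,200:216],g[138,300:316])
# projected: lid far corners at offset 0, case rim corners
for nm,z0,z1,lx,ly in(("lid",zl+.014,zl+.02,.11,.1),("case",.045,0,.11,.1)):
  for dx in(0,.003):
    b=box(lx,ly,z0,z1);b[:,0]+=dx;print(nm,dx,proj(p,world(b,(tp[0],tp[1],yaw),0)).round(1).tolist())
E
```

```text
top lid rel [1.5 2.7 0. ] 0.035
scene lid rel [0.2 0.8 0.1] 0.037
top case rel [-1.5 -1.8 -1.1]
scene case rel [-6.  -0.7 -0. ]
[34. 34. 34. 34. 35. 35. 36. 38. 42. 74. 83. 81. 78. 73. 75. 66. 52. 72.
 79. 80. 80. 80. 80. 80. 80. 80.]
[62 61 63 61 60 62 63 63 61 63 59 75 81 80 77 80 79 80 78 76 76 77] [142 143 144 143 142 143 101  35  37  83 168 186 189 189 190 185 187]
[ 62  64  64  63  65  63  66  63  76 127 150 144 135  98  79  80] [85 82 82 82 84 85 83 84 61 42 35 36 36 34 36 33]
lid 0 [[327.4, 303.7], [329.2, 308.6], [185.2, 303.7], [183.5, 308.6], [341.4, 143.8], [344.3, 144.7], [171.1, 143.9], [168.2, 144.8]]
lid 0.003 [[327.9, 300.2], [329.7, 305.1], [184.8, 300.3], [183.0, 305.1], [341.5, 138.8], [344.5, 139.5], [170.9, 138.8], [168.0, 139.6]]
case 0 [[302.5, 236.8], [297.1, 222.7], [210.0, 236.8], [215.4, 222.8], [306.4, 133.4], [299.9, 131.6], [206.0, 133.5], [212.5, 131.6]]
case 0.003 [[302.7, 234.2], [297.3, 220.4], [209.9, 234.3], [215.3, 220.5], [306.5, 130.4], [299.9, 129.0], [206.0, 130.5], [212.5, 129.0]]
```

Call:
{"name": "arm_command", "arguments": {
  "series": [
    {"x":-2.5,"y":2,"z":40,"rx":0,"ry":0,"rz":0.3},
    {"x":-2.5,"y":2,"z":80,"rx":0,"ry":0,"rz":0.3},
    {"x":-2.5,"y":2,"z":87,"rx":0,"ry":0,"rz":0.3},
    {"x":-2.5,"y":2,"z":87,"rx":0,"ry":0,"rz":0.3},
    {"x":-2.5,"y":2,"z":87,"rx":0,"ry":0,"rz":0.3},
    {"x":-2.5,"y":2,"z":87,"rx":0,"ry":0,"rz":0.3}
  ]
}}

```text
time: 8.5
tool_pos: [0.4895, 0.2783, 0.1622]
tool_rot: [3.139, 0.002, 2.653]
contact_force: [-0.7, -0.9, -1.1]
opening: 0.0157
grip_force: 30.0
```

```bash
cat > rel.py <<'E'
from h import *
import sys
def run(lx,ly,tag,zoff=.0912):
    s=observe();yaw=s["tool_rot"][2];tp=s["tool_pos"];zl=tp[2]-zoff;print(tp,np.degrees(s["tool_rot"]),s["contact_force"])
    p=shot("wrist")
    for nm,z0,z1 in(("lid",zl+.014,zl+.02),("case",.045,0)):
        b=box(lx,ly,z0,z1);print(nm,proj(p,world(b,(tp[0],tp[1],yaw),0)).round(1)[4:].tolist())
    cv2.imwrite(f"pics/{tag}.png",cv2.resize(p["pixels"][60:260,120:392],None,fx=2.9,fy=2.9,interpolation=cv2.INTER_NEAREST))
    q=shot("scene");u=proj(q,np.array([[*tp[:2],.06]]))[0].astype(int);print(u)
    cv2.imwrite(f"pics/{tag}s.png",cv2.resize(q["pixels"][u[1]-60:u[1]+60,u[0]-80:u[0]+80],None,fx=5,fy=5,interpolation=cv2.INTER_CUBIC))
E
python3 -c "
from rel import *
run(.11,.1,'w4')"
```

```text
[0.48952445 0.2782806  0.16217828] [1.79838972e+02 1.42339863e-01 1.52021780e+02] [-0.6969258  -0.93272857 -1.0942494 ]
lid [[341.0, 143.4], [343.9, 144.3], [170.7, 143.6], [167.8, 144.5]]
case [[325.5, 138.7], [313.5, 135.1], [186.0, 138.8], [197.8, 135.2]]
[354 175]
```

View pics/w4.png

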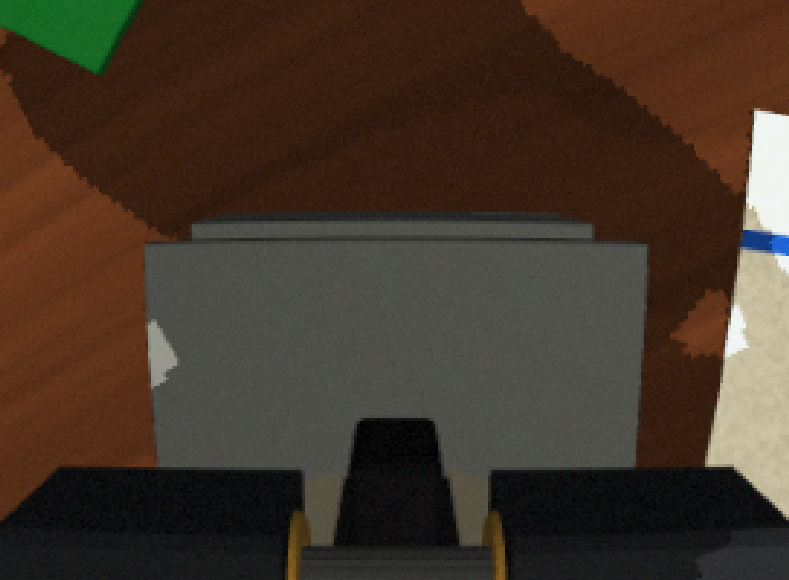

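View pics/w4s.png

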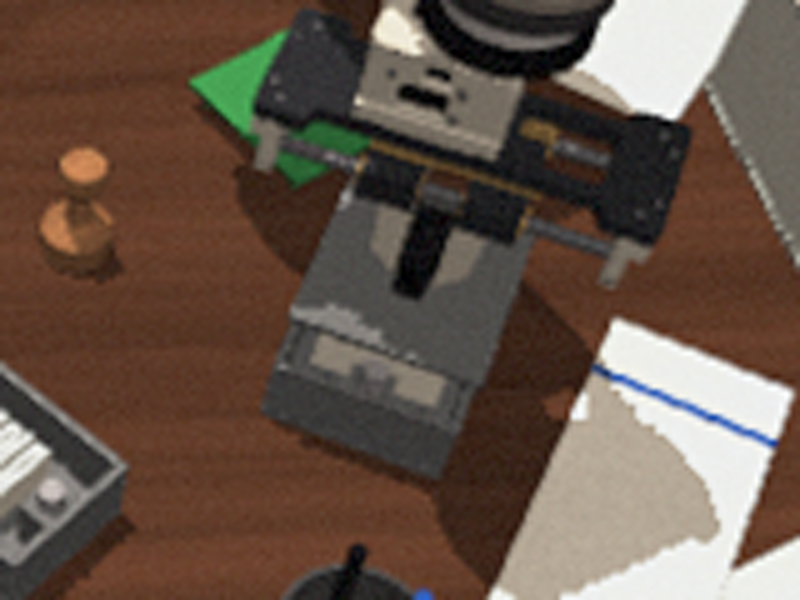

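Wrist crop: case rim at cols 191-593, row 222 of the crop; lid far edge at row 243. They are parallel, and the offset works out at about 1 mm. The scene crop shows the case's far stud sticking out in front, as perspective would have it. Now I lower the lid.

Call:
{"name": "arm_command", "arguments": {
  "series": [
    {"x":0.7,"y":-0.4,"z":12,"rx":0,"ry":0,"rz":0},
    {"x":0.7,"y":-0.4,"z":20,"rx":0,"ry":0,"rz":0},
    {"x":0.7,"y":-0.4,"z":22,"rx":0,"ry":0,"rz":0},
    {"x":0.7,"y":-0.4,"z":24,"rx":0,"ry":0,"rz":0},
    {"x":0.7,"y":-0.4,"z":25,"rx":0,"ry":0,"rz":0},
    {"x":0.7,"y":-0.4,"z":26,"rx":0,"ry":0,"rz":0},
    {"x":0.7,"y":-0.4,"z":26,"rx":0,"ry":0,"rz":0},
    {"x":0.7,"y":-0.4,"z":26,"rx":0,"ry":0,"rz":0}
  ]
}}

```text
time: 9.4
tool_pos: [0.4878, 0.2778, 0.1343]
tool_rot: [3.141, 0.0, 2.653]
contact_force: [0.6, 0.1, -1.4]
opening: 0.0157
grip_force: 30.0
```

Call:
{"name": "arm_command", "arguments": {
  "series": [
    {"x":0,"y":0,"z":1,"rx":0,"ry":0,"rz":0},
    {"x":0,"y":0,"z":2,"rx":0,"ry":0,"rz":0},
    {"x":0,"y":0,"z":3,"rx":0,"ry":0,"rz":0},
    {"x":0,"y":0,"z":3,"rx":0,"ry":0,"rz":0}
  ]
}}

```text
time: 9.8
tool_pos: [0.4876, 0.2778, 0.1309]
tool_rot: [-3.141, -0.0, 2.653]
contact_force: [0.0, -0.3, -1.5]
opening: 0.0159
grip_force: 30.0
```

Call:
{"name": "arm_command", "arguments": {
  "series": [
    {"x":0,"y":0,"z":1,"rx":0,"ry":0,"rz":0},
    {"x":0,"y":0,"z":1,"rx":0,"ry":0,"rz":0},
    {"x":0,"y":0,"z":1.5,"rx":0,"ry":0,"rz":0},
    {"x":0,"y":0,"z":1.5,"rx":0,"ry":0,"rz":0}
  ]
}}

```text
time: 10.2
tool_pos: [0.4877, 0.2779, 0.1305]
tool_rot: [3.141, 0.0, 2.653]
contact_force: [-3.1, -0.4, 7.4]
opening: 0.0158
grip_force: 30.0
```

Contact came at TCP z = 0.1308, which is the height expected with the lid resting on the studs, so the rails are inside. I release, rise, close the fingers and go over the first end.

Call:
{"name": "arm_command", "arguments": {
  "series": [
    {"x":0,"y":0,"z":-0.5,"rx":0,"ry":0,"rz":0},
    {"x":0,"y":0,"z":-0.5,"rx":0,"ry":0,"rz":0},
    {"x":0,"y":0,"z":-0.5,"rx":0,"ry":0,"rz":0},
    {"x":0,"y":0,"z":-0.5,"rx":0,"ry":0,"rz":0},
    {"x":0,"y":0,"z":-20,"rx":0,"ry":0,"rz":0},
    {"x":0,"y":0,"z":-45,"rx":0,"ry":0,"rz":0}
  ],
  "hand": 40
}}

```text
time: 10.8
tool_pos: [0.4871, 0.2775, 0.1738]
tool_rot: [-3.139, -0.002, 2.653]
contact_force: [-0.1, -0.5, 1.1]
opening: 0.04
grip_force: 0.0
```

Call:
{"name": "arm_command", "arguments": {
  "series": [
    {"x":0,"y":0,"z":0,"rx":0,"ry":0,"rz":0},
    {"x":20,"y":0,"z":0,"rx":0,"ry":0,"rz":0},
    {"x":41,"y":0,"z":0,"rx":0,"ry":0,"rz":0},
    {"x":41,"y":0,"z":15,"rx":0,"ry":0,"rz":0},
    {"x":41,"y":0,"z":35,"rx":0,"ry":0,"rz":0},
    {"x":41,"y":0,"z":45,"rx":0,"ry":0,"rz":0},
    {"x":41,"y":0,"z":48,"rx":0,"ry":0,"rz":0},
    {"x":41,"y":0,"z":48,"rx":0,"ry":0,"rz":0}
  ],
  "hand": 0
}}

```text
time: 11.6
tool_pos: [0.4515, 0.2969, 0.1261]
tool_rot: [-3.141, -0.001, 2.653]
contact_force: [-0.7, 0.4, 0.4]
opening: 0.0003
grip_force: 0.0
```

Call:
{"name": "arm_command", "arguments": {
  "series": [
    {"x":0,"y":0,"z":1,"rx":0,"ry":0,"rz":0},
    {"x":0,"y":0,"z":2,"rx":0,"ry":0,"rz":0},
    {"x":0,"y":0,"z":2.5,"rx":0,"ry":0,"rz":0},
    {"x":0,"y":0,"z":3,"rx":0,"ry":0,"rz":0},
    {"x":0,"y":0,"z":3,"rx":0,"ry":0,"rz":0}
  ]
}}

```text
time: 12.1
tool_pos: [0.4516, 0.2971, 0.1237]
tool_rot: [3.141, 0.0, 2.653]
contact_force: [-0.4, -0.8, 1.1]
opening: 0.0005
grip_force: 0.1
```

Call:
{"name": "arm_command", "arguments": {
  "series": [
    {"x":0,"y":0,"z":0.5,"rx":0,"ry":0,"rz":0},
    {"x":0,"y":0,"z":1,"rx":0,"ry":0,"rz":0},
    {"x":0,"y":0,"z":1.5,"rx":0,"ry":0,"rz":0},
    {"x":0,"y":0,"z":1.5,"rx":0,"ry":0,"rz":0}
  ]
}}

```text
time: 12.5
tool_pos: [0.4516, 0.2971, 0.1234]
tool_rot: [3.141, 0.001, 2.653]
contact_force: [-3.4, -1.7, 10.4]
opening: 0.0005
grip_force: 5.3
```

Call:
{"name": "arm_command", "arguments": {
  "series": [
    {"x":0,"y":0,"z":0.5,"rx":0,"ry":0,"rz":0},
    {"x":0,"y":0,"z":0.8,"rx":0,"ry":0,"rz":0},
    {"x":0,"y":0,"z":0.8,"rx":0,"ry":0,"rz":0},
    {"x":0,"y":0,"z":0.8,"rx":0,"ry":0,"rz":0}
  ]
}}

```text
time: 12.9
tool_pos: [0.4516, 0.2971, 0.1228]
tool_rot: [3.141, 0.001, 2.653]
contact_force: [-4.0, -1.8, 11.8]
opening: 0.0006
grip_force: 6.1
```

Call:
{"name": "arm_command", "arguments": {
  "series": [
    {"x":0,"y":0,"z":1,"rx":0,"ry":0,"rz":0},
    {"x":0,"y":0,"z":2,"rx":0,"ry":0,"rz":0},
    {"x":0,"y":0,"z":3,"rx":0,"ry":0,"rz":0},
    {"x":0,"y":0,"z":3,"rx":0,"ry":0,"rz":0}
  ]
}}

```text
time: 13.3
tool_pos: [0.4515, 0.2973, 0.1198]
tool_rot: [3.141, 0.001, 2.653]
contact_force: [-4.8, -1.0, 13.1]
opening: 0.0004
grip_force: 6.5
```

Call:
{"name": "arm_command", "arguments": {
  "series": [
    {"x":0,"y":0,"z":1,"rx":0,"ry":0,"rz":0},
    {"x":0,"y":0,"z":2,"rx":0,"ry":0,"rz":0},
    {"x":0,"y":0,"z":3,"rx":0,"ry":0,"rz":0},
    {"x":0,"y":0,"z":4,"rx":0,"ry":0,"rz":0},
    {"x":0,"y":0,"z":4,"rx":0,"ry":0,"rz":0}
  ]
}}

```text
time: 13.8
tool_pos: [0.4514, 0.2973, 0.1179]
tool_rot: [3.14, 0.001, 2.654]
contact_force: [-10.5, -3.2, 30.8]
opening: 0.0002
grip_force: 15.6
```

Force rose sharply near the tilted-home height. I go to the other end.

Call:
{"name": "arm_command", "arguments": {
  "series": [
    {"x":0,"y":0,"z":-5,"rx":0,"ry":0,"rz":0},
    {"x":0,"y":0,"z":-35,"rx":0,"ry":0,"rz":0},
    {"x":0,"y":0,"z":-55,"rx":0,"ry":0,"rz":0},
    {"x":-20,"y":0,"z":-58,"rx":0,"ry":0,"rz":0},
    {"x":-60,"y":0,"z":-58,"rx":0,"ry":0,"rz":0},
    {"x":-82,"y":0,"z":-58,"rx":0,"ry":0,"rz":0},
    {"x":-82,"y":0,"z":-40,"rx":0,"ry":0,"rz":0},
    {"x":-82,"y":0,"z":-15,"rx":0,"ry":0,"rz":0},
    {"x":-82,"y":0,"z":-10,"rx":0,"ry":0,"rz":0},
    {"x":-82,"y":0,"z":-10,"rx":0,"ry":0,"rz":0}
  ]
}}

```text
time: 14.8
tool_pos: [0.5236, 0.2584, 0.124]
tool_rot: [-3.14, -0.001, 2.653]
contact_force: [0.4, -0.8, 0.1]
opening: 0.0004
grip_force: 0.1
```

Call:
{"name": "arm_command", "arguments": {
  "series": [
    {"x":0,"y":0,"z":1,"rx":0,"ry":0,"rz":0},
    {"x":0,"y":0,"z":2,"rx":0,"ry":0,"rz":0},
    {"x":0,"y":0,"z":3,"rx":0,"ry":0,"rz":0},
    {"x":0,"y":0,"z":4,"rx":0,"ry":0,"rz":0},
    {"x":0,"y":0,"z":4,"rx":0,"ry":0,"rz":0}
  ]
}}

```text
time: 15.3
tool_pos: [0.5242, 0.2587, 0.1218]
tool_rot: [3.141, 0.001, 2.653]
contact_force: [-1.8, -2.0, 8.9]
opening: 0.0006
grip_force: 4.5
```

Call:
{"name": "arm_command", "arguments": {
  "series": [
    {"x":0,"y":0,"z":1,"rx":0,"ry":0,"rz":0},
    {"x":0,"y":0,"z":2,"rx":0,"ry":0,"rz":0},
    {"x":0,"y":0,"z":3,"rx":0,"ry":0,"rz":0},
    {"x":0,"y":0,"z":4,"rx":0,"ry":0,"rz":0},
    {"x":0,"y":0,"z":4,"rx":0,"ry":0,"rz":0}
  ]
}}

```text
time: 15.8
tool_pos: [0.5242, 0.2587, 0.118]
tool_rot: [3.141, 0.001, 2.653]
contact_force: [-3.2, -2.1, 10.1]
opening: 0.0002
grip_force: 5.0
```

Call:
{"name": "arm_command", "arguments": {
  "series": [
    {"x":0,"y":0,"z":1,"rx":0,"ry":0,"rz":0},
    {"x":0,"y":0,"z":2,"rx":0,"ry":0,"rz":0},
    {"x":0,"y":0,"z":2,"rx":0,"ry":0,"rz":0}
  ]
}}

```text
time: 16.1
tool_pos: [0.5243, 0.2586, 0.1168]
tool_rot: [3.14, 0.002, 2.654]
contact_force: [-4.2, -3.3, 16.7]
opening: 0.0005
grip_force: 8.3
```

Call:
{"name": "arm_command", "arguments": {
  "series": [
    {"x":0,"y":0,"z":0.8,"rx":0,"ry":0,"rz":0},
    {"x":0,"y":0,"z":0.8,"rx":0,"ry":0,"rz":0},
    {"x":0,"y":0,"z":0.8,"rx":0,"ry":0,"rz":0}
  ]
}}

```text
time: 16.4
tool_pos: [0.5243, 0.2586, 0.1167]
tool_rot: [3.14, 0.002, 2.654]
contact_force: [-5.7, -3.3, 21.4]
opening: 0.0002
grip_force: 10.9
```

Call:
{"name": "arm_command", "arguments": {
  "series": [
    {"x":0,"y":0,"z":-5,"rx":0,"ry":0,"rz":0},
    {"x":0,"y":0,"z":-35,"rx":0,"ry":0,"rz":0},
    {"x":0,"y":0,"z":-55,"rx":0,"ry":0,"rz":0},
    {"x":20,"y":0,"z":-58,"rx":0,"ry":0,"rz":0},
    {"x":60,"y":0,"z":-58,"rx":0,"ry":0,"rz":0},
    {"x":82,"y":0,"z":-58,"rx":0,"ry":0,"rz":0},
    {"x":82,"y":0,"z":-40,"rx":0,"ry":0,"rz":0},
    {"x":82,"y":0,"z":-15,"rx":0,"ry":0,"rz":0},
    {"x":82,"y":0,"z":-4,"rx":0,"ry":0,"rz":0},
    {"x":82,"y":0,"z":-2,"rx":0,"ry":0,"rz":0},
    {"x":82,"y":0,"z":-1,"rx":0,"ry":0,"rz":0},
    {"x":82,"y":0,"z":-0.5,"rx":0,"ry":0,"rz":0},
    {"x":82,"y":0,"z":-0.5,"rx":0,"ry":0,"rz":0}
  ]
}}

```text
time: 17.7
tool_pos: [0.4504, 0.2969, 0.1166]
tool_rot: [-3.141, -0.001, 2.653]
contact_force: [-11.1, -2.9, 24.9]
opening: 0.0005
grip_force: 12.6
```

The square lid is home, with both ends at TCP z = 0.1167. Now the long lid: first rise, then measure it again with the arm out of the way.

Call:
{"name": "arm_command", "arguments": {
  "series": [
    {"x":0,"y":0,"z":-40,"rx":0,"ry":0,"rz":0},
    {"x":0,"y":0,"z":-90,"rx":0,"ry":0,"rz":0},
    {"x":0,"y":0,"z":-120,"rx":0,"ry":0,"rz":0},
    {"x":0,"y":0,"z":-120,"rx":0,"ry":0,"rz":0}
  ],
  "hand": 50
}}

```text
time: 18.1
tool_pos: [0.4534, 0.2979, 0.2391]
tool_rot: [3.134, 0.006, 2.653]
contact_force: [-0.0, 0.4, 0.0]
opening: 0.0278
grip_force: 0.0
```

```bash
python3 - <<'E'
from h import *
for n in("top","scene"):
    p=shot(n)
    for name,p0 in(("long_case",(.545,.041)),("long_lid",(.451,-.321))):
        m=tr(p,name,p0,.03)
        if m is None:print("none");continue
        x,c=fit([(p,m,None)],name,p0,0,np.radians([-48,42]));print(n,name,x[:2].round(4),np.degrees(x[2]).round(1),round(c,3))
go(.451,-.321,.18,131.8)
E
```

```text
top long_case [0.5407 0.0412] 42.0 0.039
top long_lid [ 0.4494 -0.3204] -48.2 0.036
scene long_case [0.5452 0.0407] 42.0 0.024
scene long_lid [ 0.453  -0.3215] 131.2 0.041
shift [-290.  -545.4   53.4] turn [-0.16 -0.08 20.21] F [ 0.1  0.3 -0.8] open 0.0486 t 18.4
```

Call:
{"name": "arm_command", "arguments": {
  "series": [
    {"x":-290,"y":-545,"z":0,"rx":0,"ry":0,"rz":20.2},
    {"x":-290,"y":-545,"z":0,"rx":0,"ry":0,"rz":20.2},
    {"x":-290,"y":-545,"z":0,"rx":0,"ry":0,"rz":20.2},
    {"x":-290,"y":-545,"z":0,"rx":0,"ry":0,"rz":20.2},
    {"x":-290,"y":-545,"z":0,"rx":0,"ry":0,"rz":20.2},
    {"x":-290,"y":-545,"z":0,"rx":0,"ry":0,"rz":20.2},
    {"x":-290,"y":-545,"z":0,"rx":0,"ry":0,"rz":20.2},
    {"x":-290,"y":-545,"z":0,"rx":0,"ry":0,"rz":20.2},
    {"x":-290,"y":-545,"z":0,"rx":0,"ry":0,"rz":20.2},
    {"x":-290,"y":-545,"z":0,"rx":0,"ry":0,"rz":20.2},
    {"x":-290,"y":-545,"z":0,"rx":0,"ry":0,"rz":20.2},
    {"x":-290,"y":-545,"z":0,"rx":0,"ry":0,"rz":20.2},
    {"x":-290,"y":-545,"z":0,"rx":0,"ry":0,"rz":20.2},
    {"x":-290,"y":-545,"z":53,"rx":0,"ry":0,"rz":20.2},
    {"x":-290,"y":-545,"z":53,"rx":0,"ry":0,"rz":20.2},
    {"x":-290,"y":-545,"z":53,"rx":0,"ry":0,"rz":20.2},
    {"x":-290,"y":-545,"z":53,"rx":0,"ry":0,"rz":20.2}
  ],
  "hand": 60
}}

```text
time: 20.1
tool_pos: [0.4526, -0.3199, 0.1824]
tool_rot: [3.141, 0.001, 2.302]
contact_force: [0.5, -0.9, 0.5]
opening: 0.0599
grip_force: 0.0
```

```bash
python3 - <<'E'
from h import *
s=observe();p=shot("wrist");cv2.imwrite("pics/w5.png",p["pixels"]);print(s["tool_pos"],np.degrees(s["tool_rot"]))
print([(d["point"],d["confidence"]) for q in("long_lid_handle","long_lid") for d in mark_of(p,q)])
go(.4512,-.321,.092,131.7,s)
E
```

```text
[ 0.45258389 -0.319948    0.1824082 ] [1.79991419e+02 7.83151899e-02 1.31881135e+02]
[([0.4498, -0.3229, -0.0029], 0.77)]
shift [ 0.3 -1.7 90.4] turn [0.01 0.08 0.18] F [ 0.5 -0.9  0.5] open 0.0599 t 20.1
```

View pics/w5.png

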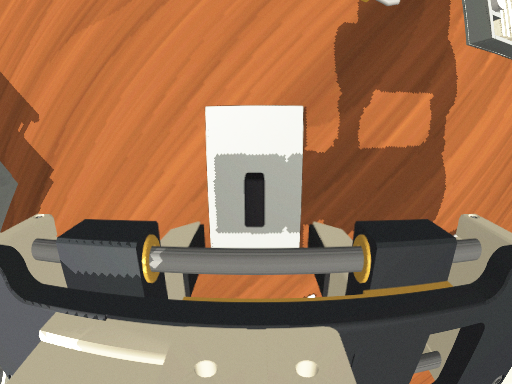

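The long lid is square to the tool: plate at cols 206-303, handle at (254,199), between the fingers. I descend and grip.

Call:
{"name": "arm_command", "arguments": {
  "series": [
    {"x":0,"y":-1.5,"z":45,"rx":0,"ry":0,"rz":0.2},
    {"x":0,"y":-1.5,"z":80,"rx":0,"ry":0,"rz":0.2},
    {"x":0,"y":-1.5,"z":89,"rx":0,"ry":0,"rz":0.2},
    {"x":0,"y":-1.5,"z":89,"rx":0,"ry":0,"rz":0.2},
    {"x":0,"y":-1.5,"z":89,"rx":0,"ry":0,"rz":0.2}
  ]
}}

```text
time: 20.75
tool_pos: [0.4517, -0.322, 0.0938]
tool_rot: [3.141, 0.003, 2.297]
contact_force: [0.5, 0.7, -0.4]
opening: 0.0603
grip_force: 0.0
```

Call:
{"name": "arm_command", "arguments": {
  "series": [
    {"x":0,"y":0,"z":0,"rx":0,"ry":0,"rz":0},
    {"x":0,"y":0,"z":0,"rx":0,"ry":0,"rz":0},
    {"x":0,"y":0,"z":0,"rx":0,"ry":0,"rz":0},
    {"x":0,"y":0,"z":0,"rx":0,"ry":0,"rz":0},
    {"x":0,"y":0,"z":0,"rx":0,"ry":0,"rz":0},
    {"x":0,"y":0,"z":0,"rx":0,"ry":0,"rz":0},
    {"x":0,"y":0,"z":0,"rx":0,"ry":0,"rz":0},
    {"x":0,"y":0,"z":0,"rx":0,"ry":0,"rz":0}
  ],
  "hand": 0,
  "squeeze": 35
}}

```text
time: 21.55
tool_pos: [0.4508, -0.3213, 0.0921]
tool_rot: [3.142, 0.0, 2.297]
contact_force: [-0.2, 0.0, 1.3]
opening: 0.0161
grip_force: 35.0
```

Call:
{"name": "arm_command", "arguments": {
  "series": [
    {"x":0,"y":0,"z":-5,"rx":0,"ry":0,"rz":0},
    {"x":0,"y":0,"z":-40,"rx":0,"ry":0,"rz":0},
    {"x":0,"y":0,"z":-85,"rx":0,"ry":0,"rz":0},
    {"x":0,"y":0,"z":-130,"rx":0,"ry":0,"rz":0},
    {"x":0,"y":0,"z":-155,"rx":0,"ry":0,"rz":0},
    {"x":0,"y":0,"z":-155,"rx":0,"ry":0,"rz":0}
  ]
}}

```text
time: 22.15
tool_pos: [0.4518, -0.3223, 0.2512]
tool_rot: [3.141, 0.008, 2.297]
contact_force: [0.0, -0.3, -2.9]
opening: 0.0158
grip_force: 35.0
```

```bash
python3 - <<'E'
from h import *
go(.544,.041,.247,42)
E
```

```text
shift [210.4 310.2   2.7] turn [ 0.39  0.34 89.62] F [ 0.  -0.3 -2.9] open 0.0158 t 22.15
```

Call:
{"name": "arm_command", "arguments": {
  "series": [
    {"x":210,"y":310,"z":0,"rx":0,"ry":0,"rz":89.6},
    {"x":210,"y":310,"z":0,"rx":0,"ry":0,"rz":89.6},
    {"x":210,"y":310,"z":0,"rx":0,"ry":0,"rz":89.6},
    {"x":210,"y":310,"z":0,"rx":0,"ry":0,"rz":89.6},
    {"x":210,"y":310,"z":0,"rx":0,"ry":0,"rz":89.6},
    {"x":210,"y":310,"z":0,"rx":0,"ry":0,"rz":89.6},
    {"x":210,"y":310,"z":0,"rx":0,"ry":0,"rz":89.6},
    {"x":210,"y":310,"z":0,"rx":0,"ry":0,"rz":89.6},
    {"x":210,"y":310,"z":0,"rx":0,"ry":0,"rz":89.6},
    {"x":210,"y":310,"z":0,"rx":0,"ry":0,"rz":89.6},
    {"x":210,"y":310,"z":0,"rx":0,"ry":0,"rz":89.6},
    {"x":210,"y":310,"z":0,"rx":0,"ry":0,"rz":89.6},
    {"x":210,"y":310,"z":85,"rx":0,"ry":0,"rz":89.6},
    {"x":210,"y":310,"z":85,"rx":0,"ry":0,"rz":89.6},
    {"x":210,"y":310,"z":85,"rx":0,"ry":0,"rz":89.6},
    {"x":210,"y":310,"z":85,"rx":0,"ry":0,"rz":89.6},
    {"x":210,"y":310,"z":85,"rx":0,"ry":0,"rz":89.6},
    {"x":210,"y":310,"z":85,"rx":0,"ry":0,"rz":89.6}
  ]
}}

```text
time: 23.95
tool_pos: [0.544, 0.0415, 0.1639]
tool_rot: [3.139, -0.002, 0.734]
contact_force: [0.2, -0.4, -2.6]
opening: 0.0159
grip_force: 35.0
```

```bash
python3 -c "
from rel import *
run(.156,.084,'w6',.0921)
go(.544,.041,.162,42)"
```

```text
[0.54404967 0.04146776 0.16393364] [ 1.79847235e+02 -1.42153546e-01  4.20437745e+01] [ 0.20334125 -0.37563208 -2.58235269]
lid [[328.9, 102.9], [331.5, 102.4], [184.0, 103.0], [181.5, 102.4]]
case [[315.1, 105.9], [304.8, 108.3], [197.3, 106.0], [207.3, 108.3]]
[265 195]
shift [-0.1  0.6  1.5] turn [ 0.11 -0.11  0.03] F [ 0.4  0.8 -1.8] open 0.0157 t 24.05
```

View pics/w6.png

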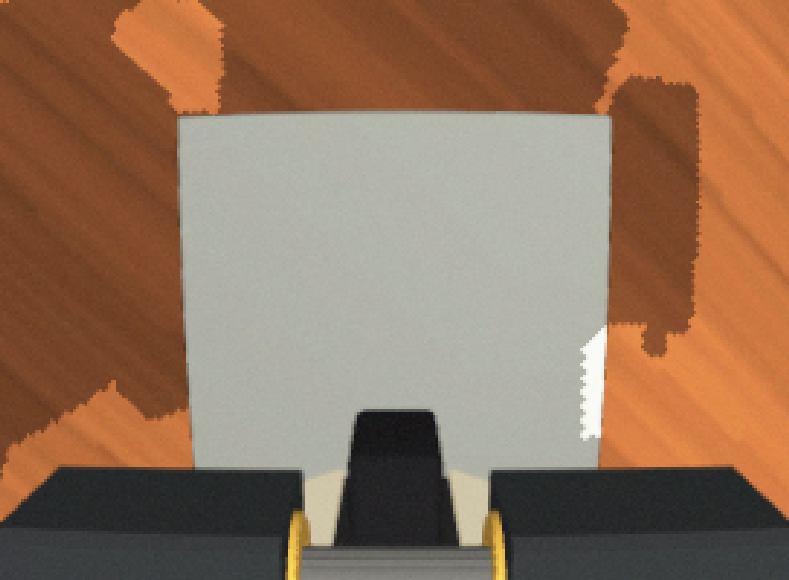

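Wrist crop: lid far edge at row 115 and cols 179-610, with the case fully hidden beneath. The lid sits about +1.7 mm along tool x in the grip. I back off 35 mm along tool x to expose the case's far end in the same picture.

Call:
{"name": "arm_command", "arguments": {
  "series": [
    {"x":-35,"y":0,"z":0,"rx":0,"ry":0,"rz":0},
    {"x":-35,"y":0,"z":0,"rx":0,"ry":0,"rz":0},
    {"x":-35,"y":0,"z":0,"rx":0,"ry":0,"rz":0},
    {"x":-35,"y":0,"z":0,"rx":0,"ry":0,"rz":0}
  ]
}}

```text
time: 24.45
tool_pos: [0.5178, 0.0183, 0.1627]
tool_rot: [3.14, -0.001, 0.733]
contact_force: [0.2, 0.5, -2.1]
opening: 0.0159
grip_force: 35.0
```

```bash
python3 - <<'E'
from h import *
s=observe();p=shot("wrist");tp=s["tool_pos"];yaw=s["tool_rot"][2];print(tp,np.degrees(s["tool_rot"]))
zl=tp[2]-.0921;ax=np.array([np.cos(yaw),np.sin(yaw)]);ay=np.array([-ax[1],ax[0]])
im=p["pixels"].copy()
def pr(lx,ly,z,dx,dy,a=0): # far end corners + ring
    b=np.array([[lx/2,-ly/2,z],[lx/2,ly/2,z],[lx/2-.03,ly/2,z],[lx/2-.03,-ly/2,z]]);return proj(p,world(b,(*(tp[:2]+ax*dx+ay*dy),yaw+a),0))
print("lid bottom edge dx 0",pr(.156,.084,zl+.014,0,0).round(1).tolist(),"dx2",pr(.156,.084,zl+.014,.002,0)[0].round(1))
for d in(.034,.035,.036,.037):print("rim",d,pr(.156,.084,.045,d,0).round(1).tolist())
print("studs",proj(p,world(np.array([[.063,0,.053]]),(*(tp[:2]+ax*.035),yaw),0)).round(1))
c=[(np.round(d["point"],4).tolist(),round(d["confidence"],2)) for q in("long_stud_a","long_case","long_lid") for d in mark_of(p,q)];print(c)
cv2.imwrite("pics/w7.png",cv2.resize(im[60:230,156:356],(800,680))[:600])
g=cv2.cvtColor(im,cv2.COLOR_BGR2GRAY);print(np.median(g[60:112,225:285],1).astype(int).tolist())
print("row",[ (r,g[r,180:330:1].tolist()) for r in (85,)])
E
```

```text
[0.51781926 0.01828172 0.16269617] [ 1.79920249e+02 -7.54614147e-02  4.20180632e+01]
lid bottom edge dx 0 [[329.2, 102.7], [184.1, 102.8], [185.4, 153.7], [328.0, 153.6]] dx2 [329.2  99.3]
rim 0.034 [[315.7, 59.2], [197.2, 59.2], [197.1, 100.1], [315.8, 100.1]]
rim 0.035 [[315.7, 57.9], [197.2, 57.9], [197.1, 98.7], [315.8, 98.7]]
rim 0.036 [[315.7, 56.6], [197.2, 56.6], [197.1, 97.4], [315.8, 97.3]]
rim 0.037 [[315.7, 55.2], [197.2, 55.2], [197.1, 96.0], [315.8, 95.9]]
studs [[256.5  74.9]]
[([0.5876, 0.0851, 0.0509], 0.55), ([0.3891, 0.1205, -0.001], 0.2), ([0.5145, 0.0148, 0.0704], 0.7)]
[212, 210, 202, 157, 104, 154, 217, 216, 217, 217, 217, 214, 209, 217, 219, 219, 219, 219, 218, 218, 218, 218, 217, 217, 217, 216, 216, 216, 216, 216, 216, 216, 155, 99, 106, 168, 211, 206, 187, 204, 209, 209, 209, 209, 209, 209, 209, 209, 209, 209, 209, 209]
row [(85, [168, 170, 167, 168, 170, 165, 163, 163, 159, 157, 160, 155, 153, 153, 142, 171, 200, 205, 211, 214, 210, 160, 104, 103, 101, 102, 101, 98, 97, 107, 205, 212, 213, 213, 213, 213, 216, 214, 214, 213, 214, 215, 212, 215, 214, 214, 212, 215, 212, 215, 215, 215, 214, 216, 215, 214, 215, 218, 214, 216, 215, 216, 217, 217, 215, 218, 216, 203, 153, 155, 172, 188, 215, 234, 232, 223, 207, 174, 159, 146, 164, 206, 218, 217, 217, 217, 220, 218, 218, 218, 219, 220, 217, 220, 218, 218, 220, 217, 218, 221, 219, 217, 218, 218, 219, 217, 218, 219, 217, 217, 216, 216, 214, 216, 218, 216, 218, 217, 218, 105, 98, 95, 93, 97, 99, 94, 110, 170, 210, 216, 214, 212, 212, 145, 103, 108, 107, 108, 103, 105, 102, 102, 103, 100, 102, 99, 99, 99, 100, 100])]
```

View pics/w7.png

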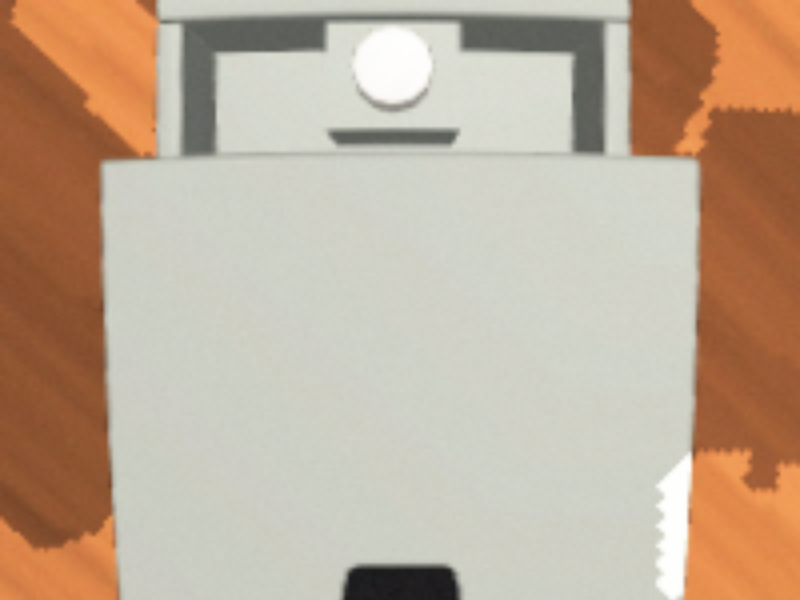

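Crop: stud top at (393,65), case inner rim line at row 19, rim cols 157-630, lid edge at row 155. The projections give a relative shift of about +32.5 mm in tool x and -1.4 mm in tool y. I apply it and lower.

Call:
{"name": "arm_command", "arguments": {
  "series": [
    {"x":32.5,"y":-1.4,"z":0,"rx":0,"ry":0,"rz":0},
    {"x":32.5,"y":-1.4,"z":0,"rx":0,"ry":0,"rz":0},
    {"x":32.5,"y":-1.4,"z":10,"rx":0,"ry":0,"rz":0},
    {"x":32.5,"y":-1.4,"z":20,"rx":0,"ry":0,"rz":0},
    {"x":32.5,"y":-1.4,"z":22,"rx":0,"ry":0,"rz":0},
    {"x":32.5,"y":-1.4,"z":24,"rx":0,"ry":0,"rz":0},
    {"x":32.5,"y":-1.4,"z":26,"rx":0,"ry":0,"rz":0},
    {"x":32.5,"y":-1.4,"z":27,"rx":0,"ry":0,"rz":0},
    {"x":32.5,"y":-1.4,"z":27,"rx":0,"ry":0,"rz":0},
    {"x":32.5,"y":-1.4,"z":27,"rx":0,"ry":0,"rz":0}
  ]
}}

```text
time: 25.65
tool_pos: [0.5404, 0.0409, 0.1353]
tool_rot: [3.141, -0.0, 0.733]
contact_force: [-0.2, -0.3, -2.3]
opening: 0.0152
grip_force: 35.0
```

No contact at 0.1353, which is already below the rim entry height of 0.137, so I continue.

Call:
{"name": "arm_command", "arguments": {
  "series": [
    {"x":0,"y":0,"z":1,"rx":0,"ry":0,"rz":0},
    {"x":0,"y":0,"z":2,"rx":0,"ry":0,"rz":0},
    {"x":0,"y":0,"z":3,"rx":0,"ry":0,"rz":0},
    {"x":0,"y":0,"z":4,"rx":0,"ry":0,"rz":0},
    {"x":0,"y":0,"z":4.5,"rx":0,"ry":0,"rz":0},
    {"x":0,"y":0,"z":4.5,"rx":0,"ry":0,"rz":0}
  ]
}}

```text
time: 26.25
tool_pos: [0.5402, 0.0409, 0.1304]
tool_rot: [-3.141, 0.0, 0.733]
contact_force: [-0.5, -1.0, -2.5]
opening: 0.0157
grip_force: 35.0
```

Call:
{"name": "arm_command", "arguments": {
  "series": [
    {"x":0,"y":0,"z":0.7,"rx":0,"ry":0,"rz":0},
    {"x":0,"y":0,"z":1.4,"rx":0,"ry":0,"rz":0},
    {"x":0,"y":0,"z":1.4,"rx":0,"ry":0,"rz":0}
  ]
}}

```text
time: 26.55
tool_pos: [0.5404, 0.041, 0.1299]
tool_rot: [3.141, -0.0, 0.733]
contact_force: [-1.3, 0.4, 4.5]
opening: 0.0159
grip_force: 35.0
```

On the studs. I release, rise and go over the +x end.

Call:
{"name": "arm_command", "arguments": {
  "series": [
    {"x":0,"y":0,"z":-0.5,"rx":0,"ry":0,"rz":0},
    {"x":0,"y":0,"z":-0.5,"rx":0,"ry":0,"rz":0},
    {"x":0,"y":0,"z":-0.5,"rx":0,"ry":0,"rz":0},
    {"x":0,"y":0,"z":-0.5,"rx":0,"ry":0,"rz":0},
    {"x":0,"y":0,"z":-20,"rx":0,"ry":0,"rz":0},
    {"x":0,"y":0,"z":-45,"rx":0,"ry":0,"rz":0}
  ],
  "hand": 40
}}

```text
time: 27.15
tool_pos: [0.5395, 0.0409, 0.1735]
tool_rot: [-3.139, 0.002, 0.733]
contact_force: [-0.1, 0.3, -0.8]
opening: 0.04
grip_force: 0.0
```

Call:
{"name": "arm_command", "arguments": {
  "series": [
    {"x":0,"y":0,"z":0,"rx":0,"ry":0,"rz":0},
    {"x":30,"y":0,"z":0,"rx":0,"ry":0,"rz":0},
    {"x":65,"y":0,"z":0,"rx":0,"ry":0,"rz":0},
    {"x":65,"y":0,"z":15,"rx":0,"ry":0,"rz":0},
    {"x":65,"y":0,"z":35,"rx":0,"ry":0,"rz":0},
    {"x":65,"y":0,"z":45,"rx":0,"ry":0,"rz":0},
    {"x":65,"y":0,"z":48,"rx":0,"ry":0,"rz":0},
    {"x":65,"y":0,"z":49,"rx":0,"ry":0,"rz":0},
    {"x":65,"y":0,"z":50,"rx":0,"ry":0,"rz":0},
    {"x":65,"y":0,"z":50,"rx":0,"ry":0,"rz":0}
  ],
  "hand": 0
}}

```text
time: 28.15
tool_pos: [0.5889, 0.0843, 0.1248]
tool_rot: [3.141, -0.001, 0.733]
contact_force: [-0.1, 0.1, -1.2]
opening: 0.0007
grip_force: 0.0
```

Call:
{"name": "arm_command", "arguments": {
  "series": [
    {"x":0,"y":0,"z":1,"rx":0,"ry":0,"rz":0},
    {"x":0,"y":0,"z":2,"rx":0,"ry":0,"rz":0},
    {"x":0,"y":0,"z":2,"rx":0,"ry":0,"rz":0}
  ]
}}

```text
time: 28.45
tool_pos: [0.5889, 0.0844, 0.1233]
tool_rot: [3.14, -0.001, 0.733]
contact_force: [-1.1, -0.4, 5.9]
opening: 0.0003
grip_force: 3.0
```

Call:
{"name": "arm_command", "arguments": {
  "series": [
    {"x":0,"y":0,"z":1,"rx":0,"ry":0,"rz":0},
    {"x":0,"y":0,"z":2,"rx":0,"ry":0,"rz":0},
    {"x":0,"y":0,"z":3,"rx":0,"ry":0,"rz":0},
    {"x":0,"y":0,"z":4,"rx":0,"ry":0,"rz":0},
    {"x":0,"y":0,"z":5,"rx":0,"ry":0,"rz":0},
    {"x":0,"y":0,"z":5,"rx":0,"ry":0,"rz":0}
  ]
}}

```text
time: 29.05
tool_pos: [0.5891, 0.0845, 0.1192]
tool_rot: [3.14, -0.002, 0.733]
contact_force: [-2.1, 0.4, 11.3]
opening: 0.0001
grip_force: 5.6
```

Call:
{"name": "arm_command", "arguments": {
  "series": [
    {"x":0,"y":0,"z":1,"rx":0,"ry":0,"rz":0},
    {"x":0,"y":0,"z":2,"rx":0,"ry":0,"rz":0},
    {"x":0,"y":0,"z":2,"rx":0,"ry":0,"rz":0},
    {"x":0,"y":0,"z":2,"rx":0,"ry":0,"rz":0}
  ]
}}

```text
time: 29.45
tool_pos: [0.5891, 0.0846, 0.1176]
tool_rot: [3.14, -0.002, 0.733]
contact_force: [-4.1, 0.7, 15.3]
opening: 0.0006
grip_force: 7.2
```

Call:
{"name": "arm_command", "arguments": {
  "series": [
    {"x":0,"y":0,"z":0.7,"rx":0,"ry":0,"rz":0},
    {"x":0,"y":0,"z":0.7,"rx":0,"ry":0,"rz":0},
    {"x":0,"y":0,"z":0.7,"rx":0,"ry":0,"rz":0}
  ]
}}

```text
time: 29.75
tool_pos: [0.5892, 0.0846, 0.1175]
tool_rot: [3.139, -0.002, 0.734]
contact_force: [-5.4, 0.1, 18.4]
opening: 0.0004
grip_force: 9.3
```

Call:
{"name": "arm_command", "arguments": {
  "series": [
    {"x":0,"y":0,"z":-5,"rx":0,"ry":0,"rz":0},
    {"x":0,"y":0,"z":-35,"rx":0,"ry":0,"rz":0},
    {"x":0,"y":0,"z":-58,"rx":0,"ry":0,"rz":0},
    {"x":-30,"y":0,"z":-58,"rx":0,"ry":0,"rz":0},
    {"x":-75,"y":0,"z":-58,"rx":0,"ry":0,"rz":0},
    {"x":-115,"y":0,"z":-58,"rx":0,"ry":0,"rz":0},
    {"x":-126,"y":0,"z":-58,"rx":0,"ry":0,"rz":0},
    {"x":-126,"y":0,"z":-40,"rx":0,"ry":0,"rz":0},
    {"x":-126,"y":0,"z":-15,"rx":0,"ry":0,"rz":0},
    {"x":-126,"y":0,"z":-8,"rx":0,"ry":0,"rz":0},
    {"x":-126,"y":0,"z":-7,"rx":0,"ry":0,"rz":0},
    {"x":-126,"y":0,"z":-6,"rx":0,"ry":0,"rz":0},
    {"x":-126,"y":0,"z":-6,"rx":0,"ry":0,"rz":0}
  ]
}}

```text
time: 31.05
tool_pos: [0.4952, 0.0001, 0.1211]
tool_rot: [3.141, 0.0, 0.734]
contact_force: [-2.6, -1.7, 3.8]
opening: 0.0002
grip_force: 2.1
```

Call:
{"name": "arm_command", "arguments": {
  "series": [
    {"x":0,"y":0,"z":1,"rx":0,"ry":0,"rz":0},
    {"x":0,"y":0,"z":2,"rx":0,"ry":0,"rz":0},
    {"x":0,"y":0,"z":3,"rx":0,"ry":0,"rz":0},
    {"x":0,"y":0,"z":4,"rx":0,"ry":0,"rz":0},
    {"x":0,"y":0,"z":4,"rx":0,"ry":0,"rz":0}
  ]
}}

```text
time: 31.55
tool_pos: [0.495, 0.0001, 0.1176]
tool_rot: [3.141, 0.0, 0.734]
contact_force: [-3.3, -1.3, 9.4]
opening: 0.0008
grip_force: 4.7
```

Call:
{"name": "arm_command", "arguments": {
  "series": [
    {"x":0,"y":0,"z":1,"rx":0,"ry":0,"rz":0},
    {"x":0,"y":0,"z":2,"rx":0,"ry":0,"rz":0},
    {"x":0,"y":0,"z":2,"rx":0,"ry":0,"rz":0}
  ]
}}

```text
time: 31.85
tool_pos: [0.495, 0.0001, 0.1167]
tool_rot: [3.141, 0.0, 0.734]
contact_force: [-8.0, -1.9, 21.6]
opening: 0.0003
grip_force: 10.7
```

Home at this end (0.1167). I re-press the first end to confirm.

Call:
{"name": "arm_command", "arguments": {
  "series": [
    {"x":0,"y":0,"z":-5,"rx":0,"ry":0,"rz":0},
    {"x":0,"y":0,"z":-35,"rx":0,"ry":0,"rz":0},
    {"x":0,"y":0,"z":-58,"rx":0,"ry":0,"rz":0},
    {"x":30,"y":0,"z":-58,"rx":0,"ry":0,"rz":0},
    {"x":75,"y":0,"z":-58,"rx":0,"ry":0,"rz":0},
    {"x":115,"y":0,"z":-58,"rx":0,"ry":0,"rz":0},
    {"x":126,"y":0,"z":-58,"rx":0,"ry":0,"rz":0},
    {"x":126,"y":0,"z":-40,"rx":0,"ry":0,"rz":0},
    {"x":126,"y":0,"z":-15,"rx":0,"ry":0,"rz":0},
    {"x":126,"y":0,"z":-4,"rx":0,"ry":0,"rz":0},
    {"x":126,"y":0,"z":-2,"rx":0,"ry":0,"rz":0},
    {"x":126,"y":0,"z":-1,"rx":0,"ry":0,"rz":0},
    {"x":126,"y":0,"z":-0.2,"rx":0,"ry":0,"rz":0},
    {"x":126,"y":0,"z":-0.2,"rx":0,"ry":0,"rz":0}
  ]
}}

```text
time: 33.25
tool_pos: [0.5877, 0.0844, 0.1167]
tool_rot: [-3.141, 0.001, 0.733]
contact_force: [-7.3, 0.4, 14.1]
opening: 0.0005
grip_force: 7.2
```

Call:
{"name": "arm_command", "arguments": {
  "series": [
    {"x":0,"y":0,"z":-40,"rx":0,"ry":0,"rz":0},
    {"x":0,"y":0,"z":-90,"rx":0,"ry":0,"rz":0},
    {"x":-50,"y":0,"z":-130,"rx":0,"ry":0,"rz":0},
    {"x":-100,"y":40,"z":-140,"rx":0,"ry":0,"rz":0},
    {"x":-150,"y":80,"z":-140,"rx":0,"ry":0,"rz":0},
    {"x":-190,"y":110,"z":-140,"rx":0,"ry":0,"rz":0},
    {"x":-190,"y":110,"z":-140,"rx":0,"ry":0,"rz":0},
    {"x":-190,"y":110,"z":-140,"rx":0,"ry":0,"rz":0}
  ]
}}

```text
time: 34.05
tool_pos: [0.5201, -0.1289, 0.2554]
tool_rot: [3.14, 0.001, 0.728]
contact_force: [0.9, 0.4, 0.4]
opening: 0.0006
grip_force: 0.0
```

```bash
python3 - <<'E'
from h import *
s=observe();print(s["time"],s["tool_pos"],s["contact_force"])
for n in("top","scene"):
    p=shot(n)
    for q in("long_lid","square_lid","square_stud_a","long_stud_a"):
        print(n,q,[(np.round(d["point"],3).tolist(),round(d["confidence"],2)) for d in mark_of(p,q)][:3])
    for name,p0,yw in(("long_lid",(.543,.041),42),("square_lid",(.488,.278),-28)):
        m=tr(p,name,p0,.05)
        if m is None:print("none",name);continue
        ig=None
        for z in(.031,.039):
            x,c=fit([(p,m,ig)],name,p0,z,[np.radians(yw)]);print(n,name,z,x[:2].round(4),np.degrees(x[2]).round(1),round(c,3))
E
```

```text
34.05 [ 0.52005006 -0.12888128  0.25540727] [0.89246573 0.40575468 0.37516528]
top long_lid [([0.546, 0.047, 0.028], 0.82), ([0.391, 0.113, -0.002], 0.17)]
top square_lid [([0.488, 0.28, 0.03], 0.84), ([0.296, 0.269, 0.0], 0.66), ([0.773, 0.172, -0.002], 0.25)]
top square_stud_a [([0.755, -0.017, -0.0], 0.27)]
top long_stud_a [([0.771, 0.173, -0.002], 0.15)]
top long_lid 0.031 [0.5412 0.0419] 42.0 0.035
top long_lid 0.039 [0.5403 0.0417] 41.9 0.036
top square_lid 0.031 [0.4857 0.2781] -27.5 0.038
top square_lid 0.039 [0.485  0.2751] -28.5 0.053
scene long_lid [([0.542, 0.045, 0.03], 0.73), ([0.54, 0.04, 0.084], 0.22)]
scene square_lid [([0.485, 0.279, 0.03], 0.76), ([0.292, 0.269, 0.002], 0.6), ([0.777, -0.162, 0.001], 0.33)]
scene square_stud_a []
scene long_stud_a []
scene long_lid 0.031 [0.544  0.0409] 42.2 0.036
scene long_lid 0.039 [0.5491 0.0405] 42.5 0.036
scene square_lid 0.031 [0.4878 0.2761] -28.0 0.077
scene square_lid 0.039 [0.4927 0.2734] -27.2 0.092
```

Both lids measure about 31 mm above their case origins, aligned with the cases, and the arm is clear.

```bash
python3 -c "
from cell import *
print(hand_in())"
```

```text
the job is handed in; nothing more can be done
None
```

Each lid is on its own case, pressed down at both ends until the catches gave and it lay flat on the rim; the job was handed in at about 34 s, with no verdict returned.

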